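# Stack two serving boards and hold a roll over them with tongs

## Task

Get the roll ready to serve: first stack the two small serving boards squarely, edges flush, one on the other, leaving the pile standing on the stool and letting go of it. Then grip the steel tongs, close them on the bread roll without touching it with the robot itself, lift it, and finish while still holding it in the tongs over the middle of the pile, with at least 5 cm of air between roll and pile. Leave everything else where it stands.

Things in the scene. Friction and masses are not known exactly. Their poses are not given: they have to be found in the camera images.
- board_a_center (a point): centre (half-way up) of a plain wooden serving board, 120 x 56 x 16 mm (x long, y wide, z thick), about 80 g, loose, lying flat on the stool; x along its length. The two boards are alike and either may go on top.
- board_b_center (a point): centre (half-way up) of the other wooden serving board, same size, axes and mass.
- board_a: the first board; origin at the centre of its underside, axes as its centre point.
- board_b: the second board; origin at the centre of its underside, axes as its centre point.
- roll_center (a point): centre (half-way up) of a small firm round bread roll, 40 mm across with upright sides up to 22 mm, 34 mm high with a domed top, about 30 g, loose, standing in the middle of the trivet; z up.
- roll: the bread roll; origin at the centre of its underside.
- trivet: round white ceramic trivet under the roll, 110 mm across, 8 mm thick, fixed; origin at the centre of its underside, on the stool.
- tongs: steel tongs, 105 g, 180 mm long, lying on edge, so that the two arms (strips 3 mm thick, 24 mm high; jaws 28 mm high) open level with the surface. Origin on the hinge (black hub, radius 10 mm) at the underside; x runs along the middle line from hinge to jaws while open, z up. The frame turns with the left (+y) arm when squeezed.
- tongs_grip (a point): where to squeeze: midway between the arms, 75 mm from the hinge, 12 mm above the underside; axes as the tongs. Fingers go outside the arms, closing along y: 64 mm over the arms when open, 46 mm when closed on the roll. Squeezed to 58 mm, the spring (6 N) holds them well enough to be carried and the jaws stand 66 mm apart. The middle line stays midway between the fingers.
- tongs_jaws (a point): middle between the jaws while open, 165 mm from the hinge (90 mm ahead of the grip place along x), 14 mm above the tongs' underside; the jaws are shallow cups 26 mm long, about 78 mm apart when open.
- tongs_arm (a joint): how far the tongs are squeezed, rad: 0 open (they spring back to it), about 0.24 closed on the roll, 0.30 at most (jaws then nearer than the roll is wide). Spring: 0.3 Nm at 0 plus 2 Nm/rad, so 4 N at the grip place at first and 10 N when closed on the roll; squeeze with 20 N or more to hold the roll (40 N is good).
- beer: bystander: brown glass bottle, 62 mm across, 230 mm high, loose; origin under its centre.
- pet: bystander: green plastic bottle, 64 mm across, 207 mm high, loose; origin under its centre.
- opener: bystander: flat steel bottle opener, about 105 x 36 x 6 mm, loose, lying flat; origin near its middle.
- shaker: bystander: glass salt shaker with steel cap, 38 mm across, 65 mm high, loose; origin under its centre.
- bowl: bystander: small white bowl, 100 mm across, 45 mm high, loose; origin under its centre.
Things that resemble listed ones, but are neither listed nor needed, are in the scene too. What is shaped like the tongs but purple or yellow is not meant. Leave any blue look-alike of the board_a alone.

How it is judged:
By the outcome, as a careful person would: the job done as asked, in the order asked, and still so for the second after the job is handed in, while the arm keeps its last pose, push and grip.
It also fails if it takes over 58 s, if anything falls off the work surface, if the arm or the gripper's body presses on something with over 40 N, if the wrist force passes 120 N, or if a joint passes its speed limit or range.

## Robot

A 7-joint arm with a two-finger parallel gripper is mounted at the origin on the work surface. World frame = base frame: x ahead of the robot, y to its left, z up, the work surface at z = 0. Lengths are in m, angles in rad, forces in N, time in s.
With the tool pointing down it reaches from about 0.425 to 0.875 m from the base axis. Payload 4.7 kg.
Tool frame: the origin (TCP) lies on the centre line of the jaws, within the pads' length; the fingertips stand 19 mm ahead of it and the grasp point (between the pads) is the TCP (ctrl.nose_length is the distance from the TCP to the fingertips, in m); z points along the fingers, x is the direction in which the jaws open and shut, and the axes are right-handed (so a half turn about z gives the same grasp; the last joint's range is limited). The gripper opens to 87 mm and grips with 3 to 60 N. Pads are 19 mm wide; open, the fingers measure 117 mm over their backs; the gripper's body (75 mm by 190 mm) begins 51 mm behind the grasp point.
Start: joints at [1.289, 0.321, -0.07, 1.45, 0.023, 1.371, -0.057], TCP at [0.189, -0.622, 0.242] pointing down, gripper open.
Joint ranges: [-2.86, 2.86], [-0.3, 2.09], [-1.38, 1.24], [0.06, 2.45], [-1.56, 4.7], [0.09, 2.05], [-2.69, 2.69]. Speed limits (rad/s): [2.57, 2.57, 3.14, 3.14, 3.14, 3.14, 3.14].

## Interface

Orientations are given as a rotation vector (axis times angle).
In Python, from bench import ctrl gives the robot as it stands. The module is installed in compiled form; this text tells all that it offers.
- The arm moves only by the shell command python3 -m crank 'ROWS' [OPENING] [FORCE]. ROWS is a JSON object of lists of equal length, an entry for each row: "dp": the shift along the tool's x, y, z in cm, a list of three; "delta_rot": the turn, a rotation vector about the tool's x, y, z in rad, a list of three. In form: {"dp": [[x, y, z], ...], "delta_rot": [[rx, ry, rz], ...]}. A call has exactly 8 rows; each row shifts and turns the commanded pose from where the row before left it, along the tool's axes as they then stand; what a row does not reach is not made up. A row lasts 1/10 s, in which the tool goes at most 50 mm and 8.59 degrees, less where a joint would pass 70% of its speed; a pose out of reach is approached as far as the arm can. A call with a gripper value outside its range is refused whole. OPENING is the finger opening in cm, from 0 to 8.7, set as the call begins (- or left out, the last holds). The fingers move at their own pace and stop on an object; FORCE is the grip in N (left out, the last holds). Time passes only in rows, so rows that do not move let the fingers close, or fill a call up. It gives the time, the measured TCP pose, the force and the opening at its end, in the units of the state.
- ctrl.get_state(): the state, without advancing time (a new reading comes with each control period).
- ctrl.get_image(name): name is "scene" or "top" or "wrist"; returns the picture (400x640x3 uint8, blue, green, red); there is no depth.
- ctrl.camera_info(name): a dict with "camera_matrix" (3x3 intrinsics, pixels), "D" ([k1, k2, p1, p2, k3] as OpenCV has them; the pictures are not rectified), "xyz" and "orientation" of the camera in the world. Camera axes: x right, y down, z forward; pixel columns grow to the right and rows downward; lengths in m; the calibration is good to about 2 mm. A picture is of the moment at which its call begins: read the wrist's pose just before it. camera_info takes no time and is no camera call; for the wrist camera it gives the pose at the moment of the call.
- ctrl.close_job(): hands the job in, once; it reports no verdict.
The state is a dict: "time": time; "joint_positions": joint angles; "qd": joint speeds; "joint_torque": joint torques, N m; "position": TCP position; "tool_rot": TCP orientation; "ft_force": force on the tool from outside, world axes, zero at the start; "torque": the same for the moment, N m; "grip_width": opening from 0.0 (shut) to 1.0 (fully open).
Only numpy, scipy, OpenCV 4.12 (cv2) and the standard library are available. Lean on these libraries where they do the work, as an engineer would, in place of code of your own. Each camera call takes 0.05 s, during which the arm holds its last target.

## Working session

There is one attempt and no reset: what is moved stays moved. The work goes in short steps, Python scripts to look and compute and a shell command to move; the robot and the scene stay as the last step left them, time stands still between calls to the robot, and variables do not carry over. Pictures are saved under pics/ and viewed, and the job is handed in when it is done.

```bash
mkdir -p pics; ls
python3 - <<'E'
from bench import ctrl
import cv2,numpy as np
np.set_printoptions(precision=4,suppress=True)
s=ctrl.get_state(); print(s)
print(ctrl.nose_length)
for n in ["scene","top","wrist"]:
    i=ctrl.camera_info(n); print(n,i)
    cv2.imwrite(f"pics/{n}0.png",ctrl.get_image(n))
E
```

```text
pics
{'time': 0.0, 'joint_positions': array([ 1.2891,  0.3218, -0.0701,  1.4517,  0.0226,  1.3708, -0.0569]), 'qd': array([-0.0002, -0.0011,  0.0015, -0.0006,  0.0004,  0.0008, -0.0001]), 'joint_torque': array([  0.0013, -49.1289,  -0.4036, -31.2534,  -0.064 ,   0.0438,
         0.0002]), 'position': array([ 0.1893, -0.6213,  0.2405]), 'tool_rot': array([-2.5238,  1.8691,  0.0025]), 'ft_force': array([ 0.1703, -0.0557, -0.3296]), 'torque': array([ 0.0024, -0.0429,  0.0332]), 'grip_width': 0.9980197919966016}
0.019
scene {'camera_matrix': array([[374.0172,   0.    , 322.0104],
       [  0.    , 374.0172, 201.361 ],
       [  0.    ,   0.    ,   1.    ]]), 'D': array([-0.0439,  0.    ,  0.    ,  0.    ,  0.    ]), 'xyz': array([1.424 , 0.079 , 0.8912]), 'orientation': array([-1.5587, -1.9621,  0.8795])}
top {'camera_matrix': array([[362.9016,   0.    , 317.5549],
       [  0.    , 362.9016, 203.0101],
       [  0.    ,   0.    ,   1.    ]]), 'D': array([-0.0136,  0.    ,  0.    ,  0.    ,  0.    ]), 'xyz': array([ 0.3072, -0.1408,  1.3051]), 'orientation': array([-2.1583,  2.0978, -0.1968])}
wrist {'camera_matrix': array([[338.4992,   0.    , 313.3144],
       [  0.    , 338.4992, 191.8631],
       [  0.    ,   0.    ,   1.    ]]), 'D': array([-0.0057,  0.    ,  0.    ,  0.    ,  0.    ]), 'xyz': array([ 0.267 , -0.5979,  0.3842]), 'orientation': array([ 2.3233, -1.7219, -0.2615])}
```

View pics/scene0.png

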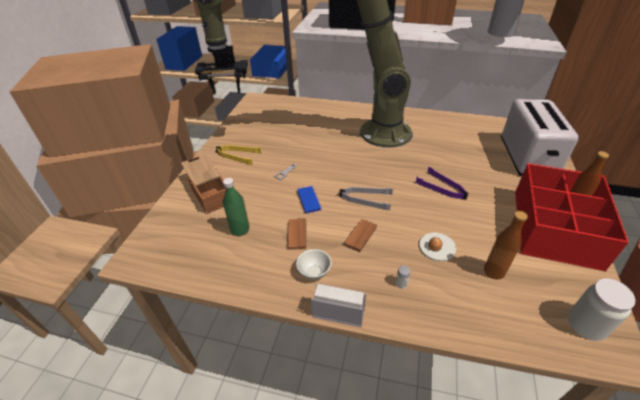

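View pics/top0.png

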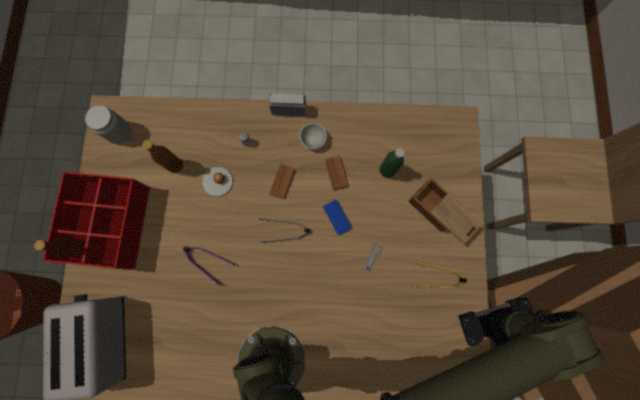

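View pics/wrist0.png

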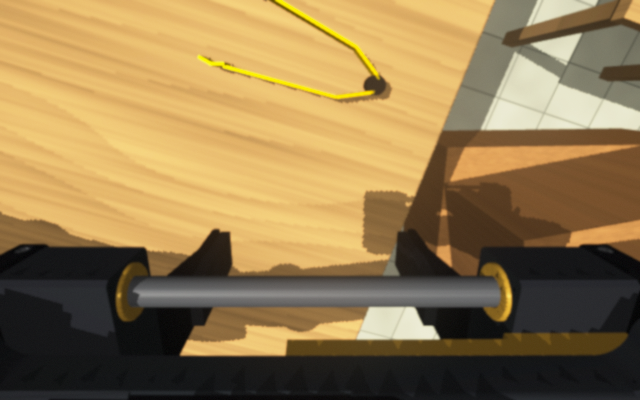

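The three views show the boards at top (283,181) and (337,173), the roll on its trivet at (218,180), and the grey tongs with hinge (308,231) and jaws to the left near (261,231). The blue board and the purple and yellow tongs are decoys.

```bash
cat > h.py <<'E'
from bench import ctrl
import cv2,numpy as np
from scipy.spatial.transform import Rotation as R
np.set_printoptions(precision=4,suppress=True)
def snap(n,tag):
    i=ctrl.camera_info(n); im=ctrl.get_image(n); cv2.imwrite(f"pics/{tag}.png",im)
    np.savez(f"pics/{tag}.npz",K=i["camera_matrix"],D=i["D"],x=i["xyz"],o=i["orientation"]); return im
def load(tag): 
    d=np.load(f"pics/{tag}.npz"); return cv2.imread(f"pics/{tag}.png"),(d["K"],d["D"],d["x"],d["o"])
def cast(px,z,c):
    K,D,x,o=c
    u=cv2.undistortPoints(np.array(px,float).reshape(-1,1,2),K,D).reshape(-1,2)
    d=np.c_[u,np.ones(len(u))]@R.from_rotvec(o).as_matrix().T
    return x+d*((z-x[2])/d[:,2])[:,None]
def proj(P,c):
    K,D,x,o=c
    Rm=R.from_rotvec(o).as_matrix().T
    return cv2.projectPoints(np.array(P,float).reshape(-1,3),cv2.Rodrigues(Rm)[0],-Rm@x,K,D)[0].reshape(-1,2)
def tcp():
    s=ctrl.get_state(); return s["position"],R.from_rotvec(s["tool_rot"]).as_matrix(),s
def poly(mask,z,c,box=None):
    m=mask.astype(np.uint8)
    cs,_=cv2.findContours(m,cv2.RETR_EXTERNAL,cv2.CHAIN_APPROX_NONE)
    out=[]
    for k in cs:
        if cv2.contourArea(k)<30: continue
        P=cast(k[:,0].astype(float),z,c)[:,:2]
        (cx,cy),(w,h),a=cv2.minAreaRect((P*1000).astype(np.float32))
        if w<h: w,h,a=h,w,a-90
        out.append((k[:,0].mean(0),cx/1000,cy/1000,w,h,(a+90)%180-90))
    return out
E
python3 - <<'E'
from h import *
import shutil
for n in ["scene","top"]:
    i=ctrl.camera_info(n); np.savez(f"pics/{n}0.npz",K=i["camera_matrix"],D=i["D"],x=i["xyz"],o=i["orientation"])
im,c=load("top0"); hsv=cv2.cvtColor(im,cv2.COLOR_BGR2HSV)
for p in [(283,181),(337,173),(300,160),(308,231),(290,239),(218,178),(210,185)]: print(p,im[p[1],p[0]],hsv[p[1],p[0]])
for n,pts in [("top0",[(283,181),(337,173),(308,231),(261,220),(261,242),(218,180)]),("scene0",[(361,235),(297,233),(342,193),(391,190),(388,207),(436,245)])]:
    im,c=load(n); print(cast(pts,0.012,c))
a=cv2.resize(cv2.imread("pics/top0.png")[120:260,180:380],None,fx=4,fy=4,interpolation=cv2.INTER_CUBIC)
cv2.imwrite("pics/topz.png",a)
E
```

```text
(283, 181) [ 42  67 100] [ 13 148 100]
(337, 173) [40 64 99] [ 12 152  99]
(300, 160) [ 66  96 118] [ 17 112 118]
(308, 231) [20 27 28] [26 73 28]
(290, 239) [54 69 82] [16 87 82]
(218, 178) [ 58  90 119] [ 16 131 119]
(210, 185) [131 143 145] [ 26  25 145]
[[ 0.622  -0.0133  0.012 ]
 [ 0.6581 -0.2104  0.012 ]
 [ 0.4412 -0.1108  0.012 ]
 [ 0.4759  0.0591  0.012 ]
 [ 0.3973  0.0548  0.012 ]
 [ 0.6189  0.2248  0.012 ]]
[[ 0.6271 -0.0065  0.012 ]
 [ 0.6626 -0.2065  0.012 ]
 [ 0.4435 -0.1045  0.012 ]
 [ 0.3905  0.0632  0.012 ]
 [ 0.4809  0.0624  0.012 ]
 [ 0.6186  0.2245  0.012 ]]
```

View pics/topz.png

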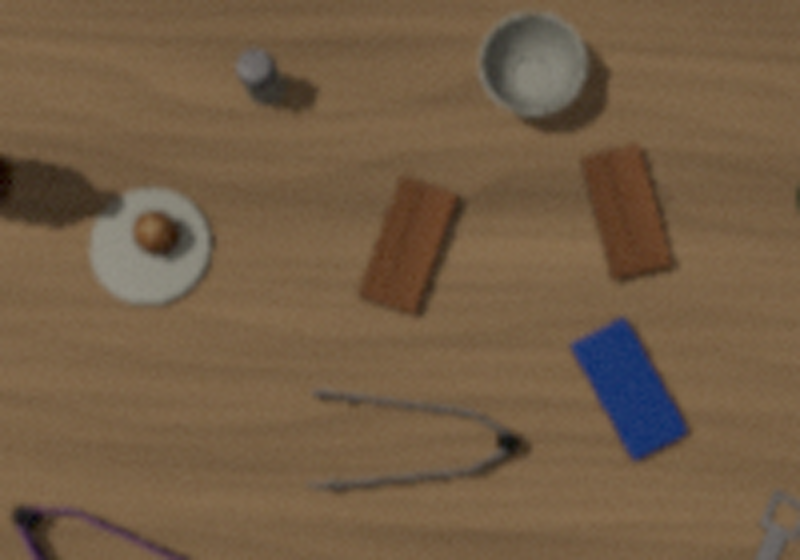

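Run:
```python
from h import *
im,c=load("top0"); hsv=cv2.cvtColor(im,cv2.COLOR_BGR2HSV)
H,S,V=cv2.split(hsv)
m=((H<=14)&(S>140)&(V>60)); m[:,:260]=0;m[:,360:]=0;m[:150]=0;m[210:]=0
print("top",poly(m,0.016,c))
im,c=load("scene0"); hsv=cv2.cvtColor(im,cv2.COLOR_BGR2HSV); H,S,V=cv2.split(hsv)
print(hsv[233,297],hsv[235,361],hsv[225,330])
m=((H<=12)&(S>130)); m[:,:280]=0;m[:,385:]=0;m[:210]=0;m[256:]=0
print("scene",poly(m,0.016,c))
p,Rm,s=tcp(); print(p); print(Rm)
```

```text
top [(array([281.8171, 181.1341]), 0.6213098754882812, -0.00892813491821289, 116.51129913330078, 57.42287826538086, -17.72985076904297), (array([336.619 , 172.9286]), 0.6582543334960937, -0.2080398864746094, 116.1391372680664, 55.294212341308594, 15.995820045471191)]
[ 11 146 152] [ 11 147 144] [ 14 105 202]
scene [(array([360.0779, 234.7403]), 0.6277096557617188, -0.009162979125976562, 125.2624282836914, 56.59993362426758, -17.144439697265625), (array([296.5581, 233.4186]), 0.6657412719726562, -0.20730062866210938, 125.52352142333984, 54.69874954223633, 15.511519432067871)]
[ 0.1893 -0.6214  0.2407]
[[ 0.2915 -0.9566 -0.0005]
 [-0.9566 -0.2915  0.0013]
 [-0.0014  0.0001 -1.    ]]
```

```bash
python3 -m crank '{"dp":[[-1,-2,0],[-2,-3,0],[-2,-3.3,0],[-2,-3.3,0],[-2,-3.3,0],[-2,-3.3,0],[-2,-3.3,0],[-2,-3.3,0]],"delta_rot":[[0,0,0],[0,0,0],[0,0,0],[0,0,0],[0,0,0],[0,0,0],[0,0,0],[0,0,0]]}'
python3 -m crank '{"dp":[[-2,-3.3,0],[-2,-3.3,0],[-2,-3.3,0],[-2,-3.3,0],[-2,-3.3,0],[-2,-3,0],[-1.4,-2.5,0],[0,0,0]],"delta_rot":[[0,0,0.02],[0,0,0],[0,0,0],[0,0,0],[0,0,0],[0,0,0],[0,0,0],[0,0,0]]}'
python3 - <<'E'
from h import *
snap("wrist","w1"); p,Rm,s=tcp(); print(p,Rm,s["time"])
E
```

```text
time: 0.95
position: [0.3837, -0.4046, 0.2414]
tool_rot: [2.524, -1.87, -0.0]
ft_force: [0.2, -1.5, -0.3]
grip_width: 0.998
time: 1.75
position: [0.5603, -0.2111, 0.2412]
tool_rot: [-2.511, 1.883, 0.001]
ft_force: [-0.1, 0.2, 1.1]
grip_width: 1.003
[ 0.5586 -0.214   0.2411] [[ 0.2769 -0.9609 -0.0003]
 [-0.9609 -0.2769  0.0012]
 [-0.0012 -0.     -1.    ]] 1.8
```

View pics/w1.png

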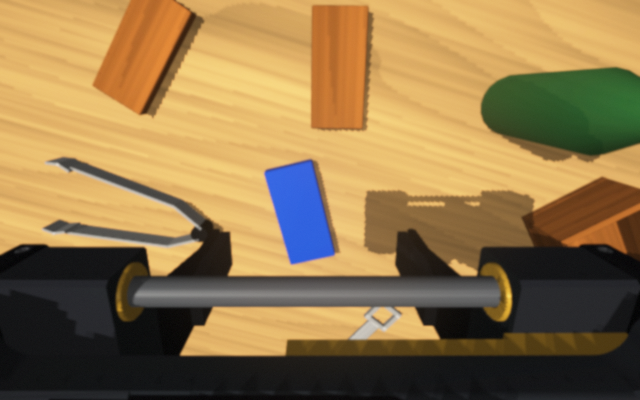

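Board B is fully in view at (340,67), board A at (147,52) and the tongs at left, hinge (203,232).

Run:
```python
from h import *
im,c=load("w1"); hsv=cv2.cvtColor(im,cv2.COLOR_BGR2HSV); H,S,V=cv2.split(hsv)
for p in [(340,70),(160,40),(250,50),(368,100),(180,60)]: print(p,hsv[p[1],p[0]])
m=((H<=12)&(S>140)&(V>120)); m[150:]=0; m[:,420:]=0
m=cv2.morphologyEx(m.astype(np.uint8),cv2.MORPH_OPEN,np.ones((5,5)))
cv2.imwrite("pics/m1.png",m*255)
for o in poly(m,0.016,c): print(o)
cv2.imwrite("pics/w1z.png",cv2.resize(im[:150,80:400],None,fx=2.5,fy=2.5))
```

```text
(340, 70) [ 14 191 203]
(160, 40) [ 14 192 216]
(250, 50) [ 19 134 233]
(368, 100) [ 18 140 223]
(180, 60) [ 17 147 144]
```

View pics/m1.png

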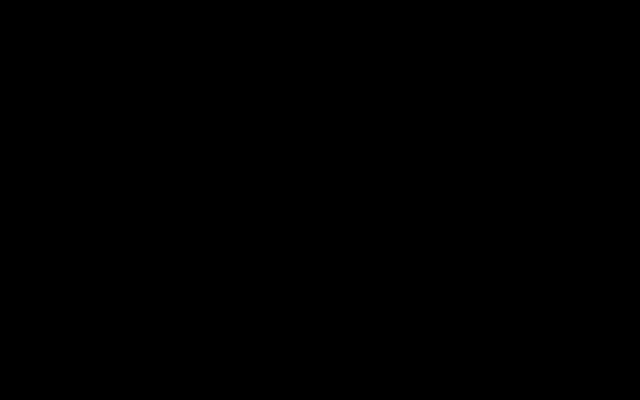

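View pics/w1z.png

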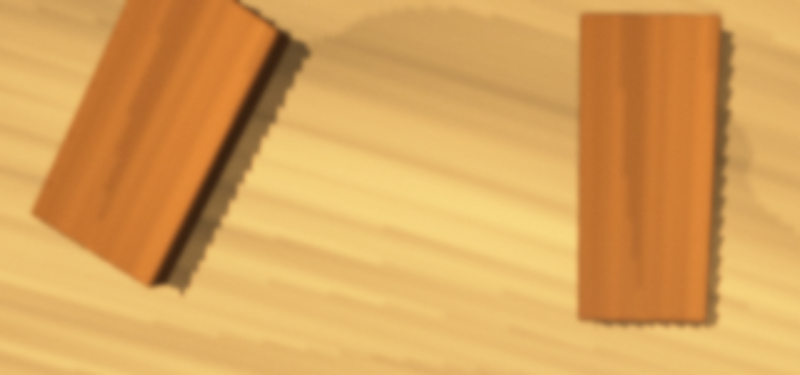

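```bash
cat >> h.py <<'E'
def boards(tag,z,vmin=150,smin=165,roi=(0,200,0,640),mm=False):
    im,c=load(tag); hsv=cv2.cvtColor(im,cv2.COLOR_BGR2HSV); H,S,V=cv2.split(hsv)
    m=((H<=15)&(S>smin)&(V>vmin)).astype(np.uint8); k=np.zeros_like(m); k[roi[0]:roi[1],roi[2]:roi[3]]=1
    m=cv2.morphologyEx(m*k,cv2.MORPH_CLOSE,np.ones((5,5))); m=cv2.morphologyEx(m,cv2.MORPH_OPEN,np.ones((7,7)))
    r=poly(m,z,c)
    for o in r: print(tag,o[0].round(1),np.round(o[1:],4))
    return m,c,im
E
python3 - <<'E'
from h import *
m,c,im=boards("w1",0.016,roi=(0,150,0,420))
cv2.imwrite("pics/m1b.png",m*255)
# corner predictions from fit B
E
```

```text
w1 [338.5  65.7] [  0.663   -0.2073 118.8841  54.5604  16.1363]
w1 [141.1  49.1] [  0.6262  -0.008  120.2956  54.0552 -17.2778]
```

View pics/m1b.png

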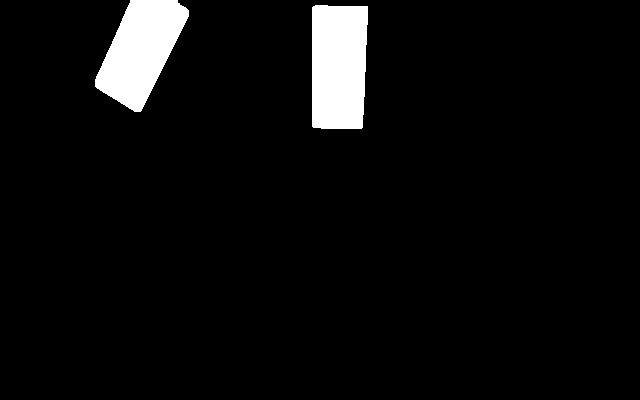

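```bash
python3 -m crank '{"dp":[[0.4,-2,0],[0.6,-3,1],[0.6,-3,2],[0.65,-2.15,3],[0,0,4],[0,0,3],[0,0,1],[0,0,0]],"delta_rot":[[0,0,0],[0,0,0],[0,0,0],[0,0,0],[0,0,0],[0,0,0],[0,0,0],[0,0,0]]}' 8.7 30
python3 - <<'E'
from h import *
snap("wrist","w2"); p,Rm,s=tcp(); print(p,Rm,s["time"])
E
```

```text
time: 2.6
position: [0.6596, -0.212, 0.0997]
tool_rot: [2.502, -1.896, -0.005]
ft_force: [-0.3, 0.6, 0.4]
grip_width: 0.998
[ 0.661  -0.2119  0.1019] [[ 0.271  -0.9626 -0.0003]
 [-0.9626 -0.271  -0.0006]
 [ 0.0005  0.0005 -1.    ]] 2.65
```

View pics/w2.png

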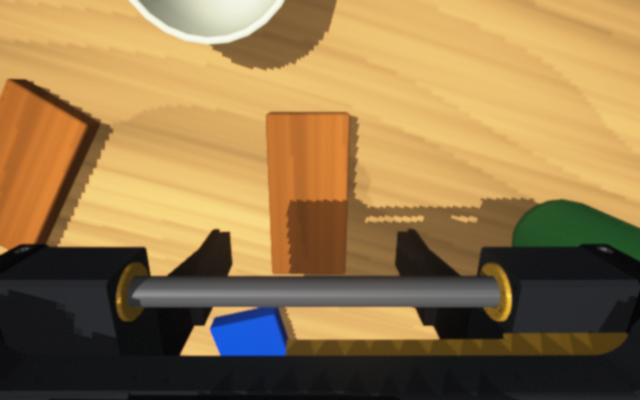

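Run:
```python
from h import *
for i in range(1):
    p,Rm,s=tcp(); ci=ctrl.camera_info("wrist"); Rc=R.from_rotvec(ci["orientation"]).as_matrix()
    print(p, "cam in tool",Rm.T@(ci["xyz"]-p)); print(Rm.T@Rc)
im,c=load("w2"); hsv=cv2.cvtColor(im,cv2.COLOR_BGR2HSV); H,S,V=cv2.split(hsv)
for r in [125,150,180,195,230,260]:
    g=(S[r]>165)&(H[r]<=15); xs=np.where(g[240:380])[0]+240; e=[xs.min(),xs.max()]
    P=cast([(e[0]-.5,r),(e[1]+.5,r)],0.016,c); t=(P-p)@Rm; print(r,e,P[:,:2].ravel(),t[:,0],t[:,0].mean())
```

```text
[ 0.661  -0.2119  0.1019] cam in tool [-0.0001 -0.0812 -0.1437]
[[ 1.     -0.0008 -0.0009]
 [ 0.001   0.9559  0.2938]
 [ 0.0006 -0.2938  0.9559]]
125 [np.int64(266), np.int64(349)] [ 0.7061 -0.1656  0.7211 -0.2192] [-0.0324  0.0233] -0.004556125243012719
150 [np.int64(267), np.int64(348)] [ 0.69   -0.1701  0.705  -0.2235] [-0.0324  0.0231] -0.004662425128771743
180 [np.int64(269), np.int64(348)] [ 0.6699 -0.1763  0.6849 -0.2298] [-0.0319  0.0237] -0.004101490817260349
195 [np.int64(269), np.int64(347)] [ 0.6593 -0.1788  0.6743 -0.2324] [-0.0324  0.0233] -0.0045143762371581235
230 [np.int64(271), np.int64(346)] [ 0.6336 -0.1864  0.6485 -0.2397] [-0.032   0.0234] -0.004309933416122718
260 [np.int64(272), np.int64(344)] [ 0.61   -0.1929  0.6248 -0.2455] [-0.0322  0.0226] -0.004820185198301595
```

```bash
python3 -m crank '{"dp":[[-0.45,-0.2,0],[0,0,1],[0,0,2],[0,0,2],[0,0,1.5],[0,0,1],[0,0,0.4],[0,0,0]],"delta_rot":[[0,0,0],[0,0,0],[0,0,0],[0,0,0],[0,0,0],[0,0,0],[0,0,0],[0,0,0]]}'
python3 -m crank '{"dp":[[0,0,0],[0,0,0],[0,0,0],[0,0,0],[0,0,0],[0,0,0],[0,0,0],[0,0,0]],"delta_rot":[[0,0,0],[0,0,0],[0,0,0],[0,0,0],[0,0,0],[0,0,0],[0,0,0],[0,0,0]]}' 4 30
python3 - <<'E'
from h import *
snap("wrist","w3"); p,Rm,s=tcp(); print(p,Rm,s["time"])
E
```

```text
time: 3.45
position: [0.6621, -0.2057, 0.0223]
tool_rot: [2.506, -1.895, -0.0]
ft_force: [-0.0, -0.0, 0.0]
grip_width: 1.0
time: 4.25
position: [0.6622, -0.2061, 0.0229]
tool_rot: [2.506, -1.895, 0.001]
ft_force: [-0.4, -1.5, 1.8]
grip_width: 0.641
[ 0.6623 -0.206   0.0229] [[ 0.2722 -0.9622  0.0004]
 [-0.9622 -0.2722 -0.0005]
 [ 0.0006 -0.0003 -1.    ]] 4.3
```

View pics/w3.png

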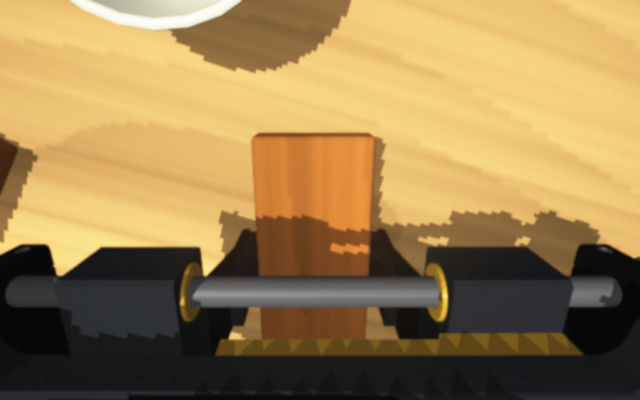

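```bash
python3 - <<'E'
from h import *
im,c=load("w3"); p,Rm,s=tcp()
g=im[100:160,290:340].astype(float).mean(1); print(g[24:44].round())
for r in [133,135,137]: print(r,(cast([(313,r)],0.016,c)-p)@Rm, (cast([(313,r)],0.0,c)-p)@Rm)
E
python3 -m crank '{"dp":[[0,0,-0.7],[0,0,-2],[0,0,-3],[-3,1,-4],[-4,1,-4],[-4,1,-4],[-4,1,-3],[-4,1,-1]],"delta_rot":[[0,0,0],[0,0,0],[0,0,0],[0,0,0],[0,0,0],[0,0,0],[0,0,0],[0,0,0]]}'
python3 -m crank '{"dp":[[-3.5,1,0],[-2.5,0.7,0],[-1.1,0.6,0],[0,0,0],[0,0,0],[0,0,0],[0,0,0],[0,0,0]],"delta_rot":[[0,0,0],[0,0,0],[0,0,0.1],[0,0,0.14],[0,0,0.14],[0,0,0.12],[0,0,0.078],[0,0,0]]}'
python3 - <<'E'
from h import *
snap("wrist","w4"); p,Rm,s=tcp(); print(p,Rm,s["time"],s["grip_width"])
boards("w4",0.016)
E
```

```text
[[122. 203. 241.]
 [122. 202. 241.]
 [122. 202. 241.]
 [121. 202. 241.]
 [121. 202. 241.]
 [121. 202. 240.]
 [119. 200. 240.]
 [110. 188. 233.]
 [ 87. 154. 206.]
 [ 57. 108. 159.]
 [ 40.  82. 131.]
 [ 38.  82. 135.]
 [ 43.  96. 160.]
 [ 50. 112. 186.]
 [ 54. 122. 202.]
 [ 56. 128. 209.]
 [ 57. 131. 213.]
 [ 58. 132. 215.]
 [ 58. 132. 216.]
 [ 58. 132. 216.]]
133 [[-0.0003 -0.0621  0.0069]] [[-0.0003 -0.0601  0.0229]]
135 [[-0.0003 -0.0612  0.0069]] [[-0.0003 -0.0591  0.0229]]
137 [[-0.0003 -0.0604  0.0069]] [[-0.0003 -0.0581  0.0229]]
time: 5.1
position: [0.5689, -0.0454, 0.2316]
tool_rot: [-2.504, 1.893, -0.008]
ft_force: [1.5, -0.1, -0.8]
grip_width: 0.641
time: 5.9
position: [0.5264, 0.0153, 0.2278]
tool_rot: [1.862, -2.53, -0.0]
ft_force: [0.7, -0.3, -0.6]
grip_width: 0.641
[0.5265 0.0153 0.2278] [[-0.2956 -0.9553 -0.0004]
 [-0.9553  0.2956 -0.0001]
 [ 0.0002  0.0004 -1.    ]] 5.95 0.6418464914616314
w4 [342.1 178.7] [ 0.505  -0.0109 18.8486 15.699  72.6407]
w4 [366.5 171.1] [  0.5075  -0.0354  67.8758  21.2768 -19.2118]
w4 [296.3 153.9] [ 0.5451  0.0339 82.0595 40.9194 72.6336]
w4 [ 97.5 137. ] [  0.6243   0.2222  22.0235   9.3088 -27.7219]
w4 [299.3  63.1] [  0.6268  -0.0035 116.7471  45.2407 -17.2194]
```

View pics/w4.png

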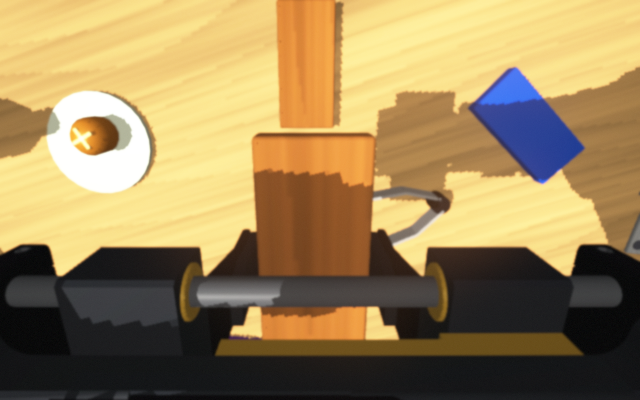

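```bash
cat >> h.py <<'E'
def sub(a):  # subpixel position of strongest step
    g=np.abs(np.diff(a)); i=int(g.argmax()); w=slice(max(i-2,0),i+3); return (np.arange(len(g))[w]*g[w]).sum()/g[w].sum()+0.5
E
python3 - <<'E'
from h import *
im,c=load("w4"); p,Rm,s=tcp(); S=cv2.cvtColor(im,cv2.COLOR_BGR2HSV)[:,:,1].astype(float); B=im[:,:,0].astype(float)
for r in [10,30,50,70,90,110]:
    l=265+sub(B[r,265:300]); rr=320+sub(B[r,320:338]); P=(cast([(l,r),(rr,r)],0.016,c)-p)@Rm; print(r,round(l,1),round(rr,1),P[:,0],P[:,0].mean(),np.ptp(P[:,0]))
for x0 in [285,295,305,315,325]:
    a=B[112:133,x0]; e=112+sub(a); print(x0,e,(cast([(x0,e)],0.016,c)-p)@Rm, a.astype(int))
e=cv2.resize(im[0:140,240:380],None,fx=4,fy=4,interpolation=cv2.INTER_CUBIC); cv2.imwrite("pics/w4z.png",e)
E
```

```text
10 276.2 332.2 [-0.0349  0.0179] -0.00849800407800671 0.05289176023395732
30 276.6 335.1 [-0.0351  0.0209] -0.007126960229310742 0.0560178593151529
50 277.5 335.0 [-0.035   0.0211] -0.0069187935415123206 0.05606794708421822
70 277.8 334.6 [-0.0352  0.0209] -0.007128549599223613 0.0561320162727849
90 278.5 333.9 [-0.0351  0.0206] -0.0072713361426643 0.05568691810535295
110 278.8 334.4 [-0.0355  0.0214] -0.007060682492319557 0.05693842646085735
285 127.57317073170732 [[-0.0296 -0.0416  0.2118]] [ 62  62  63  64  63  64  65  63  62  64  64  62  64  62  63  83 119 141
 144 131  96]
295 131.1086956521739 [[-0.0193 -0.0379  0.2118]] [ 67  66  65  68  68  67  66  68  66  69  67  66  66  66  68  80 109 131
 135 125  93]
305 131.08333333333334 [[-0.0089 -0.0379  0.2118]] [ 63  65  66  66  65  67  67  66  67  67  65  66  66  68  68  81 111 133
 139 131  97]
315 131.0686274509804 [[ 0.0015 -0.0379  0.2118]] [ 68  68  67  68  67  67  67  67  67  66  67  68  68  67  68  85 117 141
 146 134 100]
325 131.0686274509804 [[ 0.0119 -0.0379  0.2118]] [ 71  70  70  72  70  71  70  70  70  71  69  72  69  69  70  86 117 139
 144 132  98]
```

View pics/w4z.png

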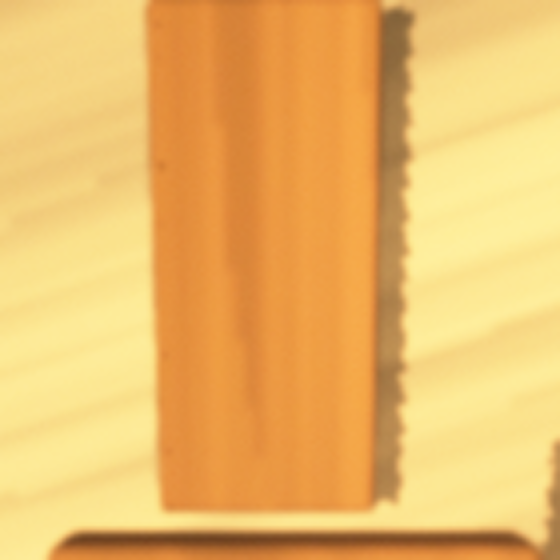

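```bash
python3 -m crank '{"dp":[[-0.7,-1,1],[0,-3,2],[0,-3,3],[0,-2.1,3],[0,-1,3],[0,0,2],[0,0,1.3],[0,0,0]],"delta_rot":[[0,0,0],[0,0,0],[0,0,0],[0,0,0],[0,0,0],[0,0,0],[0,0,0],[0,0,0]]}'
python3 -m crank '{"dp":[[0,0,0],[0,0,0],[0,0,0],[0,0,0],[0,0,0],[0,0,0],[0,0,0],[0,0,0]],"delta_rot":[[0,0,0],[0,0,0],[0,0,0],[0,0,0],[0,0,0],[0,0,0],[0,0,0],[0,0,0]]}'
python3 - <<'E'
from h import *
snap("wrist","w5"); p,Rm,s=tcp(); print(p,Rm,s["time"],s["grip_width"])
im,_=load("w5")
cv2.imwrite("pics/w5z.png",cv2.resize(im[60:260,230:400],None,fx=3,fy=3,interpolation=cv2.INTER_CUBIC))
E
```

```text
time: 6.75
position: [0.6237, -0.0082, 0.0727]
tool_rot: [1.862, -2.527, -0.004]
ft_force: [-0.6, -0.8, -0.9]
grip_width: 0.637
time: 7.55
position: [0.6253, -0.0084, 0.0748]
tool_rot: [1.862, -2.53, 0.0]
ft_force: [-1.0, 1.2, -0.8]
grip_width: 0.638
[ 0.6253 -0.0084  0.0747] [[-0.2976 -0.9547 -0.0001]
 [-0.9547  0.2976 -0.0001]
 [ 0.0001  0.0001 -1.    ]] 7.6 0.641044802485494
```

View pics/w5.png

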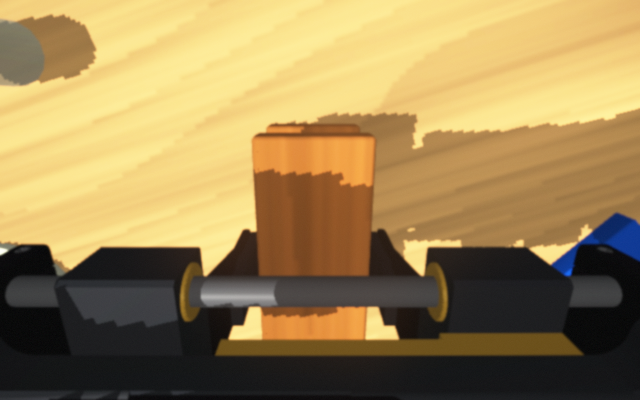

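View pics/w5z.png

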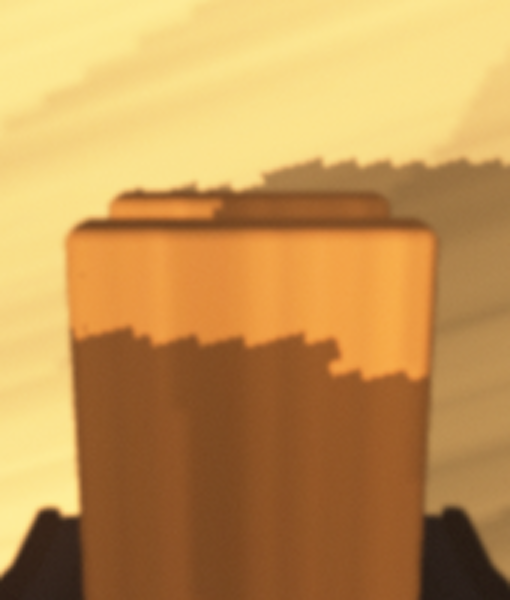

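Run:
```python
from h import *
im,c=load("w5"); p,Rm,s=tcp(); G=im[:,:,2].astype(float)
print("cols307", im[118:145,307].tolist()); print("col 280",im[118:145,280].tolist())
for r,z in [(127.5,.016),(128.5,.016),(140,.0678),(150,.0678),(160,.0678)]:
    a=im[int(r),240:390,0].astype(int)
    print(r,a[:35].tolist(),a[110:].tolist())
f=lambda px,z:((cast([px],z,c)-p)@Rm)[0]
print("A far z16",f((307,126.5),.016),f((307,124.2),0)); print("B far",f((307,136.3),.0678),f((307,133),.0518))
print("A L/R",f((266.3,128),.016),f((359.7,128),.016)); print("B L/R",f((252.3,140),.0678),f((375.7,140),.0678))
```

```text
cols307 [[139, 224, 250], [135, 220, 248], [132, 213, 246], [124, 203, 242], [107, 180, 228], [78, 138, 187], [51, 95, 142], [38, 77, 123], [38, 77, 128], [37, 79, 133], [40, 82, 136], [41, 84, 139], [41, 83, 138], [40, 81, 135], [37, 76, 127], [35, 72, 120], [34, 71, 117], [37, 76, 127], [43, 91, 153], [47, 109, 182], [55, 123, 204], [60, 132, 216], [61, 140, 225], [64, 144, 229], [62, 146, 229], [65, 147, 230], [64, 146, 230]]
col 280 [[141, 226, 250], [143, 227, 251], [141, 226, 250], [141, 225, 250], [130, 212, 246], [101, 172, 224], [62, 115, 165], [43, 89, 144], [46, 103, 172], [54, 124, 203], [61, 138, 222], [65, 147, 230], [66, 149, 232], [61, 140, 226], [51, 116, 192], [40, 86, 143], [35, 71, 118], [37, 77, 126], [47, 95, 159], [52, 116, 193], [59, 132, 215], [62, 142, 227], [67, 151, 234], [68, 154, 237], [69, 156, 237], [69, 155, 238], [69, 155, 237]]
127.5 [139, 140, 139, 139, 140, 138, 140, 138, 138, 140, 139, 139, 140, 137, 139, 137, 139, 139, 140, 138, 139, 139, 139, 139, 139, 129, 111, 84, 67, 60, 57, 56, 54, 55, 55] [41, 42, 42, 43, 43, 41, 42, 44, 46, 52, 61, 63, 65
[... 934 characters left out ...]
0, 73, 72, 72, 75, 73, 76, 74, 75, 75, 76, 74, 71, 71, 69, 69, 69, 68, 68, 64, 57, 53, 58, 69, 75, 76, 76, 76, 77, 76, 78, 78, 77, 79, 77, 77, 77]
160 [129, 129, 129, 128, 129, 129, 128, 128, 128, 128, 125, 118, 98, 76, 66, 67, 67, 67, 68, 66, 67, 67, 67, 66, 68, 65, 65, 64, 66, 65, 65, 66, 66, 67, 65] [69, 69, 70, 69, 72, 71, 75, 75, 76, 75, 76, 76, 73, 72, 72, 71, 69, 68, 67, 68, 68, 65, 60, 55, 56, 61, 73, 77, 77, 78, 78, 79, 76, 79, 78, 76, 77, 77, 77, 76]
A far z16 [-0.0041 -0.0592  0.0587] [-0.0043 -0.0589  0.0747]
B far [-0.0031 -0.0605  0.0069] [-0.0034 -0.0599  0.0229]
A L/R [-0.0281 -0.0584  0.0587] [ 0.0271 -0.0583  0.0587]
B L/R [-0.0275 -0.0589  0.0069] [ 0.0274 -0.0588  0.0069]
```

```bash
python3 -m crank '{"dp":[[-0.03,0.09,0],[0,0,0.5],[0,0,1],[0,0,1],[0,0,0.6],[0,0,0.3],[0,0,0.15],[0,0,0]],"delta_rot":[[0,0,0],[0,0,0],[0,0,0],[0,0,0],[0,0,0],[0,0,0],[0,0,0],[0,0,0]]}'
python3 - <<'E'
from h import *
snap("wrist","w6"); p,Rm,s=tcp(); print(p,Rm,s["time"],s["ft_force"],s["grip_width"])
im,_=load("w6")
cv2.imwrite("pics/w6z.png",cv2.resize(im[60:260,230:400],None,fx=3,fy=3,interpolation=cv2.INTER_CUBIC))
E
```

```text
time: 8.4
position: [0.6246, -0.0078, 0.0393]
tool_rot: [-1.862, 2.53, -0.0]
ft_force: [0.5, 0.5, -1.4]
grip_width: 0.639
[ 0.6249 -0.0078  0.0395] [[-0.2976 -0.9547  0.0008]
 [-0.9547  0.2976 -0.    ]
 [-0.0002 -0.0007 -1.    ]] 8.45 [-0.4404  0.221  -1.047 ] 0.6402384735071739
```

View pics/w6z.png

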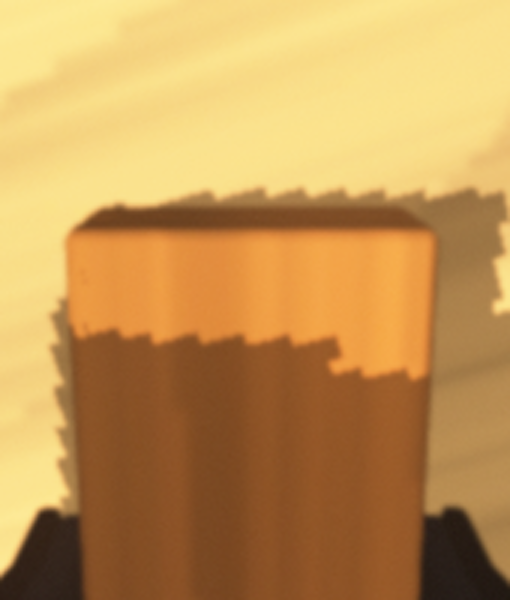

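```bash
python3 -m crank '{"dp":[[0,0,0.05],[0,0,0],[0,0,0],[0,0,0],[0,0,0],[0,0,0.6],[0,0,0.7],[0,0,0.2]],"delta_rot":[[0,0,0],[0,0,0],[0,0,0],[0,0,0],[0,0,0],[0,0,0],[0,0,0],[0,0,0]]}' 8.7 15
python3 -m crank '{"dp":[[0,0,0],[0,0,0],[0,0,0],[0,0,0],[0,0,0],[0,0,0],[0,0,0],[0,0,0]],"delta_rot":[[0,0,0],[0,0,0],[0,0,0],[0,0,0],[0,0,0],[0,0,0],[0,0,0],[0,0,0]]}' 5 15
python3 -m crank '{"dp":[[0,0,0],[0,0,0],[0,0,0],[0,0,0],[0,0,0],[0,0,-1],[0,0,-3],[0,0,-4]],"delta_rot":[[0,0,0],[0,0,0],[0,0,0],[0,0,0],[0,0,0],[0,0,0],[0,0,0],[0,0,0]]}' 8.7 15
python3 -m crank '{"dp":[[0,3,-4],[0,3,-4],[0,3,-3],[0,1,-1],[0,0,0],[0,0,0],[0,0,0],[0,0,0]],"delta_rot":[[0,0,0],[0,0,0],[0,0,0],[0,0,0],[0,0,0],[0,0,0],[0,0,0],[0,0,0]]}' 8.7 15
python3 - <<'E'
from h import *
snap("wrist","w7"); p,Rm,s=tcp(); print(p,Rm,s["time"],s["ft_force"],s["grip_width"])
im,_=load("w7")
cv2.imwrite("pics/w7z.png",cv2.resize(im[0:260,200:460],None,fx=2.3,fy=2.3,interpolation=cv2.INTER_CUBIC))
boards("w7",0.032)
E
```

```text
time: 9.25
position: [0.6236, -0.0079, 0.0224]
tool_rot: [1.861, -2.529, -0.002]
ft_force: [-0.2, 0.1, 0.5]
grip_width: 1.001
time: 10.05
position: [0.6247, -0.0078, 0.024]
tool_rot: [-1.862, 2.53, -0.0]
ft_force: [-0.1, -0.7, 0.9]
grip_width: 0.647
time: 10.85
position: [0.623, -0.0079, 0.1033]
tool_rot: [1.86, -2.528, -0.004]
ft_force: [1.0, -0.7, -0.6]
grip_width: 0.997
time: 11.65
position: [0.529, 0.0214, 0.222]
tool_rot: [1.86, -2.53, -0.004]
ft_force: [-0.1, 0.7, 0.2]
grip_width: 0.996
[0.529  0.0216 0.2223] [[-0.2981 -0.9545 -0.0026]
 [-0.9545  0.2981  0.0009]
 [-0.0001  0.0028 -1.    ]] 11.7 [0.8353 0.4724 0.0663] 1.0008545206100754
w7 [ 97.1 143. ] [  0.6203   0.2175  17.645    7.8424 -28.3174]
w7 [ 88. 126.] [ 0.6379  0.2179  7.0048  5.781  72.4966]
w7 [312.6  63.1] [  0.623   -0.0071 112.5405  55.0908 -17.1254]
```

View pics/w7.png

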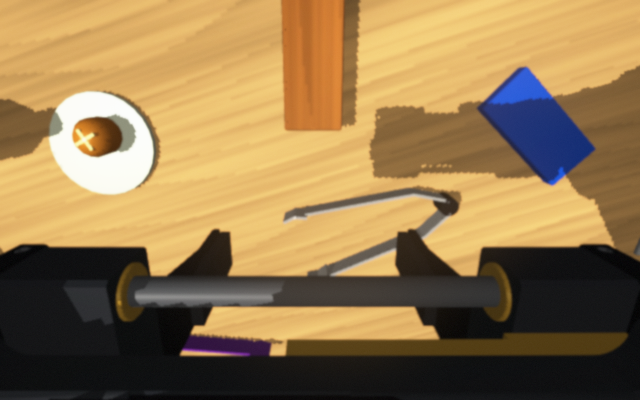

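View pics/w7z.png

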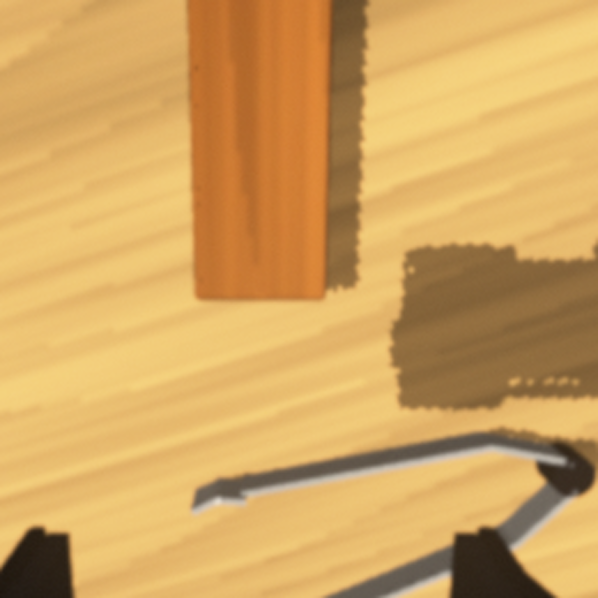

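```bash
python3 -m crank '{"dp":[[2,0.5,-1],[4,1,-2],[4.5,1,-2],[4.5,0.7,-1],[2.9,0.5,-0.8],[0,0,0],[0,0,0],[0,0,0]],"delta_rot":[[0,0,0],[0,0,0],[0,0,0],[0,0,0],[0,0,-0.147],[0,0,-0.147],[0,0,-0.147],[0,0,-0.147]]}'
python3 -m crank '{"dp":[[0,0,0],[0,0,0],[0,0,0],[0,0,0],[0,0,0],[0,0,0],[0,0,0],[0,0,0]],"delta_rot":[[0,0,-0.147],[0,0,-0.147],[0,0,-0.147],[0,0,-0.147],[0,0,-0.147],[0,0,-0.147],[0,0,-0.147],[0,0,-0.147]]}'
python3 -m crank '{"dp":[[0,0,0],[0,0,0],[0,0,0],[0,0,0],[0,0,0],[0,0,0],[0,0,0],[0,0,0]],"delta_rot":[[0,0,-0.147],[0,0,0],[0,0,0],[0,0,0],[0,0,0],[0,0,0],[0,0,0],[0,0,0]]}'
python3 - <<'E'
from h import *
snap("wrist","w8"); p,Rm,s=tcp(); print(p,Rm,s["time"],s["joint_positions"])
E
```

```text
time: 12.5
position: [0.4406, -0.1383, 0.2911]
tool_rot: [2.52, -1.876, -0.002]
ft_force: [0.1, 0.1, 0.3]
grip_width: 0.998
time: 13.3
position: [0.4407, -0.1379, 0.2909]
tool_rot: [-3.137, 0.162, 0.002]
ft_force: [0.0, 0.2, 0.2]
grip_width: 1.004
time: 14.1
position: [0.4406, -0.1377, 0.2918]
tool_rot: [3.141, 0.059, 0.0]
ft_force: [0.2, 0.2, -0.3]
grip_width: 0.996
[ 0.4406 -0.1378  0.2918] [[ 0.9993  0.0378  0.0001]
 [ 0.0378 -0.9993 -0.0001]
 [ 0.0001  0.0001 -1.    ]] 14.15 [ 0.5526 -0.0937 -0.2847  1.8057 -0.0265  1.4258  0.3107]
```

View pics/w8.png

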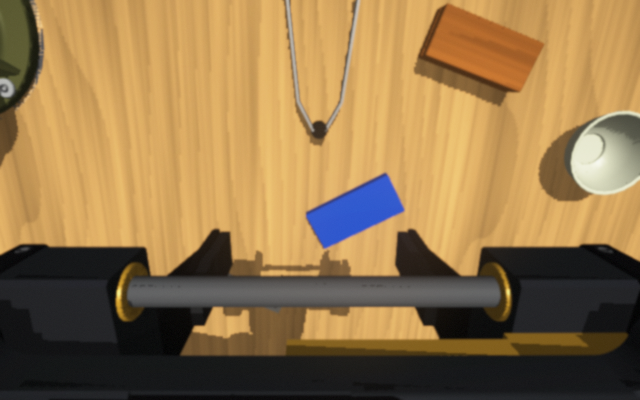

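Run:
```python
from h import *
im,c=load("w8"); p,Rm,s=tcp(); 
f=lambda px,z:cast([px],z,c)[0]
print("hub",f((319,128),.024),f((319,129),.012))
g=im.astype(int)
for r in [5,20,40,60,80]:
    print(r,[tuple(v) for v in g[r,282:302]][::1])
cv2.imwrite("pics/w8z.png",cv2.resize(im[0:145,250:395],None,fx=4,fy=4,interpolation=cv2.INTER_CUBIC))
```

```text
hub [ 0.446  -0.1023  0.024 ] [ 0.4463 -0.1048  0.012 ]
5 [(np.int64(100), np.int64(173), np.int64(221)), (np.int64(91), np.int64(159), np.int64(206)), (np.int64(78), np.int64(131), np.int64(173)), (np.int64(82), np.int64(117), np.int64(145)), (np.int64(125), np.int64(141), np.int64(157)), (np.int64(166), np.int64(174), np.int64(182)), (np.int64(166), np.int64(174), np.int64(179)), (np.int64(131), np.int64(146), np.int64(158)), (np.int64(99), np.int64(139), np.int64(171)), (np.int64(96), np.int64(162), np.int64(207)), (np.int64(100), np.int64(172), np.int64(221)), (np.int64(100), np.int64(172), np.int64(222)), (np.int64(99), np.int64(173), np.int64(220)), (np.int64(99), np.int64(171), np.int64(218)), (np.int64(96), np.int64(168), np.int64(215)), (np.int64(94), np.int64(164), np.int64(211)), (np.int64(92), np.int64(160), np.int64(207)), (np.int64(91), np.int64(157), np.int64(204)), (np.int64(89), np.int64(154), np.int64(200)), (np.int64(87), np.int64(154), np.int64(200))]
20 [(np.int64(104), np.int64(179), np.int64(227)), (np.int64(103), np.int64(178), np.int64(225)), (np.int64(96), n
[... 2934 characters left out ...]
(np.int64(103), np.int64(176), np.int64(224)), (np.int64(101), np.int64(174), np.int64(223)), (np.int64(101), np.int64(174), np.int64(223)), (np.int64(99), np.int64(170), np.int64(218)), (np.int64(94), np.int64(164), np.int64(211)), (np.int64(87), np.int64(148), np.int64(193)), (np.int64(90), np.int64(132), np.int64(166)), (np.int64(124), np.int64(146), np.int64(164)), (np.int64(158), np.int64(170), np.int64(179)), (np.int64(156), np.int64(167), np.int64(176)), (np.int64(126), np.int64(151), np.int64(172)), (np.int64(106), np.int64(158), np.int64(195)), (np.int64(100), np.int64(168), np.int64(214)), (np.int64(100), np.int64(173), np.int64(220)), (np.int64(103), np.int64(174), np.int64(223))]
```

View pics/w8z.png

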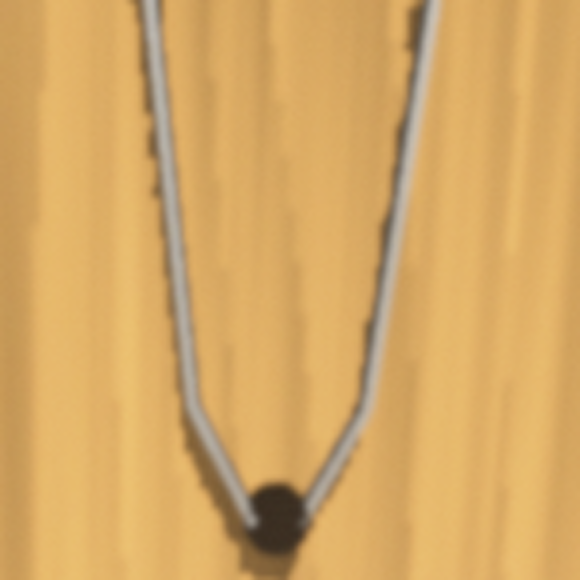

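Run:
```python
from h import *
im,c=load("w8"); p,Rm,s=tcp()
g=im.astype(float); w=np.clip(im[:,:,0].astype(float)-0.75*im[:,:,2],0,None)
L=[];Q=[];M=[]
for r in range(4,96,6):
    def cen(a,b):
        x=np.arange(a,b); q=w[r,a:b]; return (x*q).sum()/q.sum()
    l,rr=cen(280,305),cen(335,365)
    P=cast([(l,r),(rr,r)],.024,c); L.append(P[0]);Q.append(P[1]);print(r,round(l,1),round(rr,1),P[:,:2].ravel(),np.linalg.norm(P[0]-P[1]))
L=np.array(L);Q=np.array(Q)
a=np.polyfit(L[:,1],L[:,0],1);b=np.polyfit(Q[:,1],Q[:,0],1); m=(a+b)/2
print(m, "yaw",90-np.degrees(np.arctan(m[0])), "x at hub y-.104, grip -.029",np.polyval(m,[-.104,-.029]))
```

```text
4 287.6 357.0 [0.4063 0.0299 0.4818 0.0327] 0.07556154272193225
10 288.1 356.0 [0.4069 0.024  0.4812 0.0267] 0.07427989672269354
16 288.7 355.1 [0.4077 0.0181 0.4805 0.0208] 0.07289647935210979
22 289.2 354.1 [0.4084 0.0122 0.4799 0.0148] 0.07152652652521924
28 290.1 353.1 [0.4094 0.0061 0.4792 0.0087] 0.06982426762601528
34 290.6 352.0 [0.4101 0.0001 0.4785 0.0026] 0.06844154684645332
40 291.2 351.1 [ 0.4109 -0.0061  0.4778 -0.0036] 0.06694451589702574
46 291.9 350.1 [ 0.4118 -0.0123  0.4771 -0.0099] 0.06532383533500866
52 292.5 349.2 [ 0.4126 -0.0185  0.4765 -0.0162] 0.06400238424303911
58 293.2 348.1 [ 0.4135 -0.0248  0.4758 -0.0225] 0.0623060207152086
64 293.8 347.2 [ 0.4143 -0.0312  0.4751 -0.029 ] 0.06087187065417509
70 294.4 346.1 [ 0.4151 -0.0376  0.4744 -0.0354] 0.05929188459705849
76 295.1 345.2 [ 0.4161 -0.0441  0.4737 -0.042 ] 0.057693116042024796
82 295.7 344.1 [ 0.4169 -0.0507  0.4729 -0.0486] 0.056029090253387044
88 296.4 343.2 [ 0.4179 -0.0573  0.4722 -0.0553] 0.05438652831928628
94 297.0 342.2 [ 0.4187 -0.0639  0.4714 -0.062 ] 0.05275762247417371
[-0.0121  0.4442] yaw 90.695572644317 x at hub y-.104, grip -.029 [0.4455 0.4446]
```

```bash
python3 -m crank '{"dp":[[0.5,-2,1],[0,-3,3],[0,-3,4],[0,-2.1,4],[0,-0.7,4],[0,0,2],[0,0,0.9],[0,0,0]],"delta_rot":[[0,0,0.025],[0,0,0],[0,0,0],[0,0,0],[0,0,0],[0,0,0],[0,0,0],[0,0,0]]}' 8.7 20
python3 - <<'E'
from h import *
snap("wrist","w9"); p,Rm,s=tcp(); print(p,Rm,s["time"])
im,c=load("w9"); w=np.clip(im[:,:,0].astype(float)-0.75*im[:,:,2],0,None)
print(proj([[.4446-.0305,-.03,.024],[.4446+.0305,-.03,.024],[.4446,-.03,.024],[.4446,.06,.028]],c))
E
```

```text
time: 14.95
position: [0.4431, -0.0297, 0.102]
tool_rot: [-3.141, -0.02, 0.003]
ft_force: [-0.1, -0.0, 0.4]
grip_width: 1.0
[ 0.4441 -0.0298  0.1031] [[ 0.9999  0.0125  0.0003]
 [ 0.0125 -0.9999  0.    ]
 [ 0.0003 -0.     -1.    ]] 15.0
[[271.6561 209.783 ]
 [359.2392 210.8467]
 [315.4501 210.3166]
 [317.4756  73.3232]]
```

View pics/w9.png

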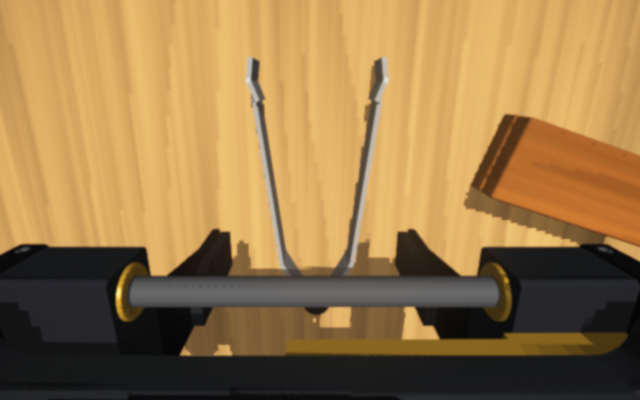

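```bash
python3 -m crank '{"dp":[[0.05,0,1],[0,0,2],[0,0,2],[0,0,1.5],[0,0,1],[0,0,0.5],[0,0,0.15],[0,0,0]],"delta_rot":[[0,0,0],[0,0,0],[0,0,0],[0,0,0],[0,0,0],[0,0,0],[0,0,0],[0,0,0]]}' 8.7 20
python3 -m crank '{"dp":[[0,0,0],[0,0,0],[0,0,0],[0,0,0],[0,0,0],[0,0,0],[0,0,0],[0,0,0]],"delta_rot":[[0,0,0],[0,0,0],[0,0,0],[0,0,0],[0,0,0],[0,0,0],[0,0,0],[0,0,0]]}' 5.8 20
python3 - <<'E'
from h import *
snap("wrist","w10"); p,Rm,s=tcp(); print(p,Rm,s["time"],s["grip_width"]*87)
E
```

```text
time: 15.8
position: [0.4447, -0.0296, 0.0216]
tool_rot: [3.141, 0.02, 0.001]
ft_force: [-0.3, 0.4, -0.1]
grip_width: 0.998
time: 16.6
position: [0.4446, -0.0295, 0.0215]
tool_rot: [3.141, 0.02, 0.001]
ft_force: [0.7, 1.1, 3.5]
grip_width: 0.67
[ 0.4446 -0.0295  0.0215] [[ 0.9999  0.013   0.0007]
 [ 0.013  -0.9999 -0.0001]
 [ 0.0007  0.0001 -1.    ]] 16.65 58.327453886706465
```

View pics/w10.png

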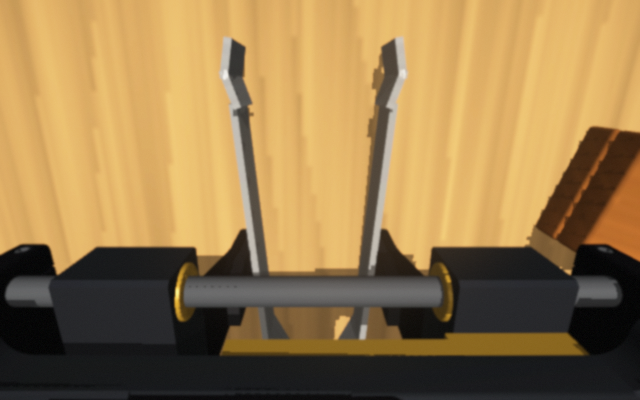

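Run:
```python
from h import *
for tag,roi in [("top0",(160,200,195,240)),("scene0",(228,265,412,465)),("w7",(80,200,40,165)),("w4",(80,200,40,160))]:
    im,c=load(tag); hsv=cv2.cvtColor(im,cv2.COLOR_BGR2HSV); m=np.zeros(im.shape[:2],np.uint8)
    a,b,d,e=roi; m[a:b,d:e]=((hsv[a:b,d:e,1]<60)|((hsv[a:b,d:e,0]>20)&(hsv[a:b,d:e,1]<80)))&(hsv[a:b,d:e,2]>90)
    k=max(cv2.findContours(m,cv2.RETR_EXTERNAL,cv2.CHAIN_APPROX_NONE)[0],key=cv2.contourArea); k=cv2.convexHull(k)[:,0].astype(float)
    P=cast(k,.008,c)[:,:2]; (x,y),r=cv2.minEnclosingCircle((P*1000).astype(np.float32)); A=np.c_[2*P,np.ones(len(P))]; s=np.linalg.lstsq(A,(P**2).sum(1),rcond=None)[0]
    print(tag,x,y,r,"lsq",s[:2],np.sqrt(s[2]+s[0]**2+s[1]**2))
im,c=load("w7"); print(cast([(84,137)],.042,c))
cv2.imwrite("pics/w7r.png",cv2.resize(im[70:210,30:170],None,fx=4,fy=4,interpolation=cv2.INTER_CUBIC))
```

```text
top0 616.65380859375 229.12306213378906 55.80072784423828 lsq [0.616 0.229] 0.05511677716403781
scene0 617.81689453125 229.062744140625 56.72666549682617 lsq [0.618  0.2287] 0.056006114926195075
w7 618.2083740234375 228.94915771484375 56.26662063598633 lsq [0.6182 0.2292] 0.05551218875806913
w4 618.1279296875 229.475341796875 56.68891525268555 lsq [0.6181 0.2295] 0.05589635631752699
[[0.6288 0.22   0.042 ]]
```

View pics/w7r.png

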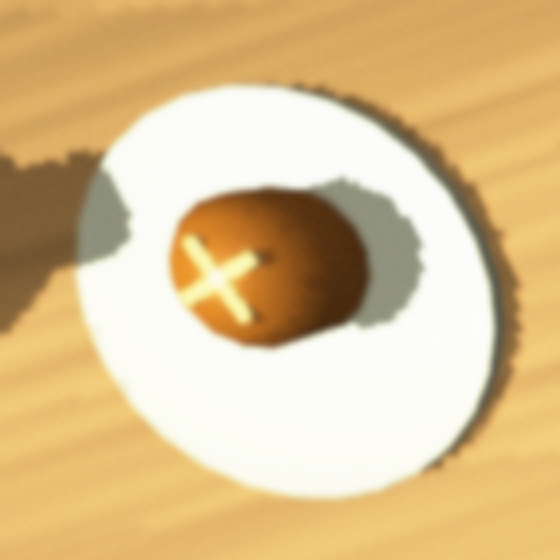

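Run:
```python
from h import *
im,c=load("w7"); print("X",cast([(84.2,139.5)],.042,c))
for tag,roi in [("top0",(165,195,200,235)),("scene0",(234,256,422,450)),("w7",(112,162,65,126)),("w4",(110,165,62,125))]:
    im,c=load(tag); hsv=cv2.cvtColor(im,cv2.COLOR_BGR2HSV); a,b,d,e=roi
    m=np.zeros(im.shape[:2],np.uint8); m[a:b,d:e]=hsv[a:b,d:e,1]>(90 if tag=="top0" else 110)
    k=max(cv2.findContours(m,cv2.RETR_EXTERNAL,cv2.CHAIN_APPROX_NONE)[0],key=cv2.contourArea)
    x,y,w,h=cv2.boundingRect(k); px=(x+(w-1)/2,y+(h-1)/2); print(tag,x,y,w,h,cast([px],.025,c)[0])
    # model: silhouette bbox of capsule at candidate positions
    for cx,cy in [(.618,.229),(.626,.222)]:
        t=np.linspace(0,2*np.pi,60); pts=np.vstack([np.c_[cx+.02*np.cos(t),cy+.02*np.sin(t),np.full(60,z)] for z in(.008,.03)]+[np.c_[cx+.012*np.cos(t),cy+.012*np.sin(t),np.full(60,.039)],[[cx,cy,.042]]])
        q=proj(pts,c); print("   pred",(cx,cy),q.min(0),q.max(0)-q.min(0))
```

```text
X [[0.6266 0.221  0.042 ]]
top0 200 165 35 30 [0.6175 0.2249 0.025 ]
   pred (0.618, 0.229) [209.9796 173.6333] [12.5998 12.1357]
   pred (0.626, 0.222) [212.091  171.5512] [12.552  12.1452]
scene0 429 238 13 13 [0.6271 0.2193 0.025 ]
   pred (0.618, 0.229) [430.6255 236.2511] [14.7383 14.7212]
   pred (0.626, 0.222) [428.223  237.8087] [14.7586 14.7827]
w7 73 118 49 38 [0.6265 0.2189 0.025 ]
   pred (0.618, 0.229) [ 68.6976 125.6824] [52.4269 42.1732]
   pred (0.626, 0.222) [ 70.9146 116.1722] [52.7125 42.2726]
w4 70 117 48 38 [0.6265 0.2194 0.025 ]
   pred (0.618, 0.229) [ 66.0574 124.8213] [51.8011 41.45  ]
   pred (0.626, 0.222) [ 68.245  115.4543] [52.0753 41.5392]
```

```bash
python3 -m crank '{"dp":[[0,0,-0.5],[0,0,-1.5],[0,0,-2],[0.5,-0.5,-2],[1.5,-1.5,-1.4],[2.5,-2,-0.5],[2.5,-2,0],[2.5,-2,0]],"delta_rot":[[0,0,0],[0,0,0],[0,0,0],[0,0,0],[0,0,0],[0,0,0],[0,0,0],[0,0,0]]}'
python3 -m crank '{"dp":[[2.5,-2,0],[2.5,-2,0],[2,-2,0],[1.5,-1.2,0],[0.5,-0.5,0],[0,0,0],[0,0,0],[0,0,0]],"delta_rot":[[0,0,0],[0,0,0],[0,0,0],[0,0,0],[0,0,0],[0,0,0],[0,0,0],[0,0,0]]}'
python3 - <<'E'
from h import *
snap("wrist","w11"); snap("scene","s11"); p,Rm,s=tcp(); print(p,Rm,s["time"],s["grip_width"]*87)
im,c=load("s11"); cv2.imwrite("pics/s11z.png",cv2.resize(im[130:270,300:500],None,fx=4,fy=4,interpolation=cv2.INTER_CUBIC))
E
```

```text
time: 17.45
position: [0.5385, 0.052, 0.1002]
tool_rot: [3.141, 0.019, -0.001]
ft_force: [-0.4, 0.0, -1.6]
grip_width: 0.669
time: 18.25
position: [0.6264, 0.1283, 0.1001]
tool_rot: [3.14, 0.018, -0.001]
ft_force: [-0.2, -0.4, -0.5]
grip_width: 0.665
[0.6267 0.1287 0.1003] [[ 0.9999  0.0119 -0.0001]
 [ 0.0119 -0.9999 -0.0009]
 [-0.0001  0.0009 -1.    ]] 18.35 58.036086987354764
```

View pics/w11.png

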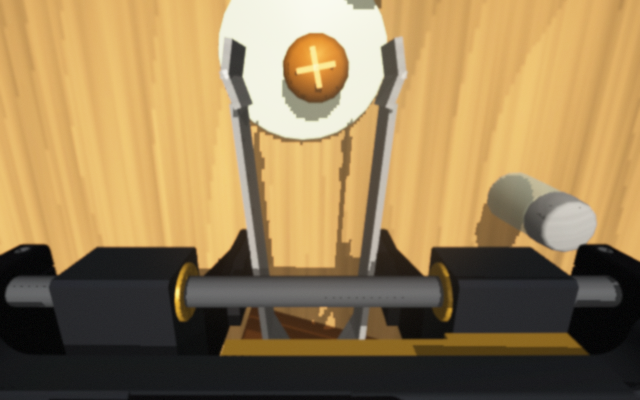

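View pics/s11z.png

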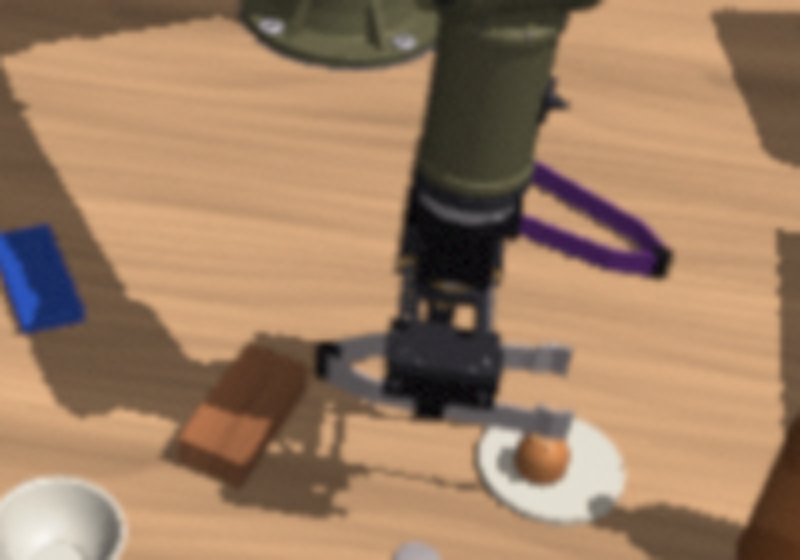

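Run:
```python
from h import *
im,c=load("w11"); p,Rm,s=tcp()
f=lambda px,z:(cast([px],z,c)[0],((cast([px],z,c)[0]-p)@Rm))
print("X",f((316.5,67),.042)); print("shaker top",f((560,222),.065))
hsv=cv2.cvtColor(im,cv2.COLOR_BGR2HSV); m=np.zeros(im.shape[:2],np.uint8); m[20:115,270:365]=(hsv[20:115,270:365,1]>110)&(hsv[20:115,270:365,0]<18)
k=max(cv2.findContours(m,cv2.RETR_EXTERNAL,cv2.CHAIN_APPROX_NONE)[0],key=cv2.contourArea); print(cv2.boundingRect(k))
x,y,w,h=cv2.boundingRect(k); print("roll L/R at z.03",f((x,y+h/2),.03)[1],f((x+w,y+h/2),.03)[1])
zt=.0785
print("jaw mid cols",[f((u,72),p[2]-.0215+.028) for u in (232,397)])
```

```text
X (array([0.6273, 0.2206, 0.042 ]), array([ 0.0017, -0.092 ,  0.0582]))
shaker top (array([0.7667, 0.1382, 0.065 ]), array([ 0.1401, -0.0079,  0.0353]))
(284, 33, 64, 69)
roll L/R at z.03 [-0.0175 -0.0924  0.0702] [ 0.0205 -0.0924  0.0702]
jaw mid cols [(array([0.5947, 0.2149, 0.1068]), array([-0.031 , -0.0866, -0.0066])), (array([0.6577, 0.2156, 0.1068]), array([ 0.032 , -0.0865, -0.0066]))]
```

```bash
python3 -m crank '{"dp":[[0.1,-0.2,0.5],[0,0,1.5],[0,0,2],[0,0,1.4],[0,0,0.8],[0,0,0.4],[0,0,0.2],[0,0,0]],"delta_rot":[[0,0,0],[0,0,0],[0,0,0],[0,0,0],[0,0,0],[0,0,0],[0,0,0],[0,0,0]]}'
python3 - <<'E'
from h import *
snap("wrist","w12"); p,Rm,s=tcp(); print(p,Rm[2],s["time"],s["grip_width"]*87,s["ft_force"])
E
```

```text
time: 19.15
position: [0.6284, 0.132, 0.0324]
tool_rot: [-3.141, -0.021, -0.001]
ft_force: [0.1, 0.4, -0.5]
grip_width: 0.665
[0.6286 0.132  0.0328] [ 0.0011 -0.0002 -1.    ] 19.2 57.87532389081861 [-1.0632 -0.0719 -0.6466]
```

View pics/w12.png

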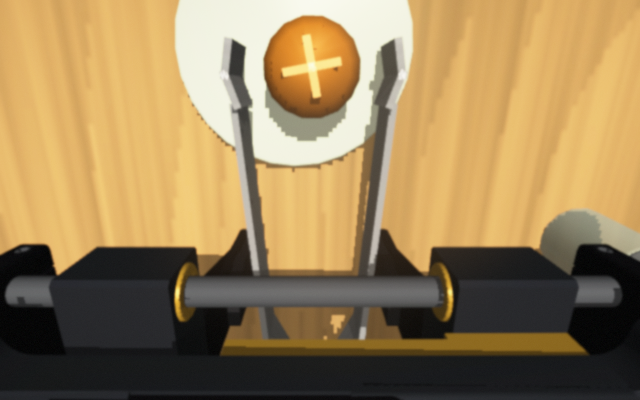

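```bash
python3 -m crank '{"dp":[[-0.1,-0.1,0],[0,0,0],[0,0,0],[0,0,0],[0,0,0],[0,0,0],[0,0,0],[0,0,0]],"delta_rot":[[0,0,0],[0,0,0],[0,0,0],[0,0,0],[0,0,0],[0,0,0],[0,0,0],[0,0,0]]}' 3.5 40
python3 -m crank '{"dp":[[0,0,0],[0,0,0],[0,0,0],[0,0,0],[0,0,0],[0,0,-0.3],[0,0,-0.7],[0,0,-1]],"delta_rot":[[0,0,0],[0,0,0],[0,0,0],[0,0,0],[0,0,0],[0,0,0],[0,0,0],[0,0,0]]}' 3.5 40
python3 - <<'E'
from h import *
snap("wrist","w13"); p,Rm,s=tcp(); print(p,Rm[2],s["time"],s["grip_width"]*87,s["ft_force"])
E
```

```text
time: 20.0
position: [0.6273, 0.133, 0.0324]
tool_rot: [-3.141, -0.02, -0.001]
ft_force: [-0.1, 0.4, 1.1]
grip_width: 0.527
time: 20.8
position: [0.6263, 0.1322, 0.0519]
tool_rot: [3.141, 0.02, -0.003]
ft_force: [0.3, -0.2, -1.0]
grip_width: 0.525
[0.6279 0.1327 0.0544] [ 0.0017  0.0002 -1.    ] 20.85 45.86248362539481 [ 0.5962  0.6831 -0.824 ]
```

View pics/w13.png

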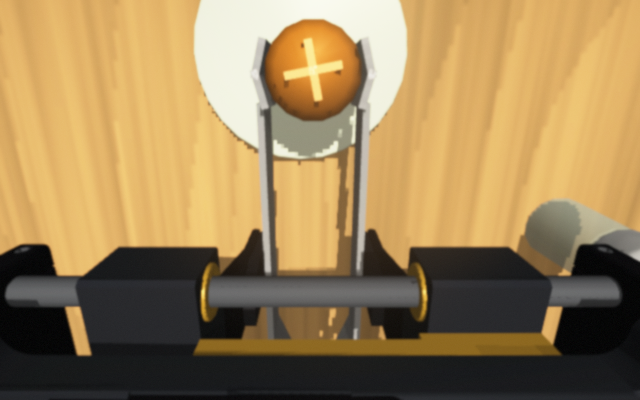

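```bash
python3 -m crank '{"dp":[[0,0,-1.3],[0,0,-2],[0,0,-2],[0,0,-1.6],[0,0.5,-1],[-0.1,1,-0.4],[-0.1,2,0],[-0.1,2.5,0]],"delta_rot":[[0,0,0],[0,0,0],[0,0,0],[0,0,0],[0,0,0],[0,0,0],[0,0,0],[0,0,0]]}'
python3 -m crank '{"dp":[[-0.1,2.5,0],[-0.1,2.5,0],[0,2.5,0],[0,2.5,0],[0,2.5,0],[0,2.2,0],[0,1.5,0],[0,1,0]],"delta_rot":[[0,0,0],[0,0,0],[0,0,0],[0,0,0],[0,0,0],[0,0,0],[0,0,0],[0,0,0]]}'
python3 -m crank '{"dp":[[0,0,0],[0,0,0],[0,0,0],[0,0,0],[0,0,0],[0,0,0],[0,0,0],[0,0,0]],"delta_rot":[[0,0,0],[0,0,0],[0,0,0],[0,0,0],[0,0,0],[0,0,0],[0,0,0],[0,0,0]]}'
python3 - <<'E'
from h import *
p,Rm,s=tcp(); print(p,Rm,s["time"],s["grip_width"]*87,s["ft_force"])
snap("wrist","w14"); snap("scene","s14"); snap("top","t14")
im,c=load("s14"); cv2.imwrite("pics/s14z.png",cv2.resize(im[130:270,280:480],None,fx=4,fy=4,interpolation=cv2.INTER_CUBIC))
im,c=load("t14"); cv2.imwrite("pics/t14z.png",cv2.resize(im[120:260,180:380],None,fx=4,fy=4,interpolation=cv2.INTER_CUBIC))
E
```

```text
time: 21.65
position: [0.6242, 0.0723, 0.1347]
tool_rot: [3.141, 0.023, -0.002]
ft_force: [-0.0, -0.1, -1.3]
grip_width: 0.522
time: 22.45
position: [0.6244, -0.1015, 0.1345]
tool_rot: [3.141, 0.017, -0.002]
ft_force: [-0.6, 0.3, -0.2]
grip_width: 0.525
time: 23.25
position: [0.6251, -0.0992, 0.1352]
tool_rot: [3.141, 0.021, -0.0]
ft_force: [-0.1, 0.0, -1.2]
grip_width: 0.527
[ 0.6251 -0.0992  0.1352] [[ 0.9999  0.0132 -0.0001]
 [ 0.0132 -0.9999 -0.0001]
 [-0.0001  0.0001 -1.    ]] 23.25 45.83110917431325 [-0.1157  0.0022 -1.2338]
```

View pics/w14.png

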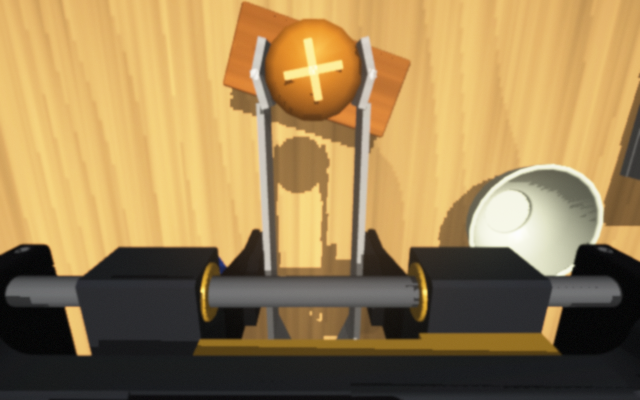

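View pics/s14z.png

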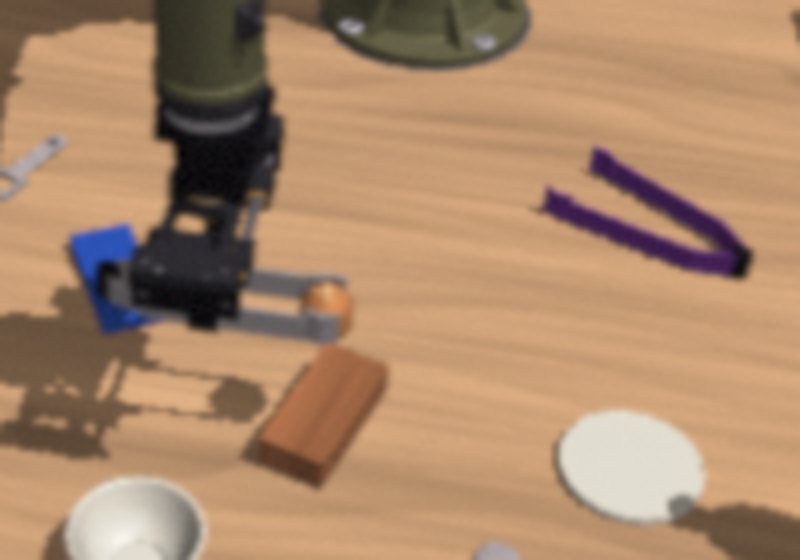

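View pics/t14z.png

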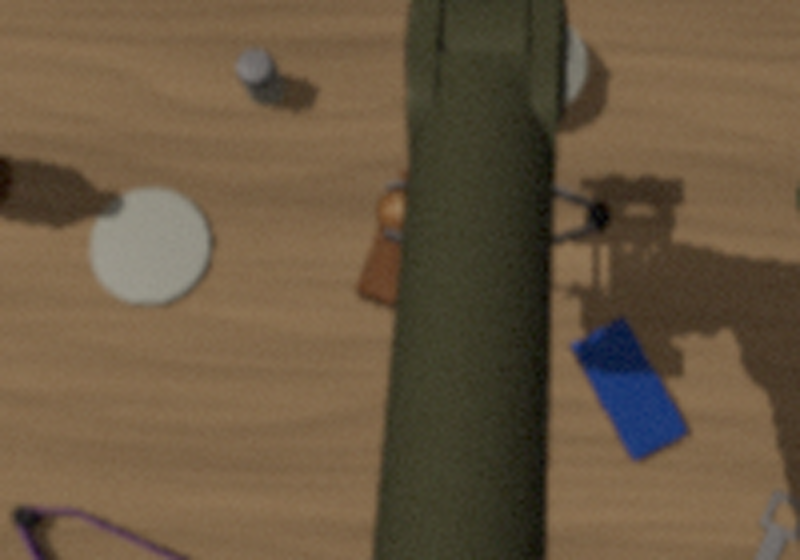

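Run:
```python
from h import *
im,c=load("w14"); p=np.array([.6251,-.0992,.1352])
top=cast([(243,2),(410,64),(384,131),(224,83)],.032,c); print("pile corners",top[:,:2].ravel(), "centre",top.mean(0), np.linalg.norm(np.diff(top,axis=0),axis=1))
print("roll X",cast([(313.5,69)],p[2]+.0095,c), "roll bottom ~",p[2]-.0248,"air",p[2]-.0248-.032)
im,c=load("s14"); hsv=cv2.cvtColor(im,cv2.COLOR_BGR2HSV); m=np.zeros(im.shape[:2],np.uint8); m[214:254,340:380]=(hsv[214:254,340:380,1]>130)
k=max(cv2.findContours(m,cv2.RETR_EXTERNAL,cv2.CHAIN_APPROX_NONE)[0],key=cv2.contourArea); x=cv2.boundingRect(k); print("pile bbox scene",x)
for cx,cy in[(.625,-.008)]:
    a=np.radians(-17.2); e=np.array([[i*.06,j*.028] for i in(-1,1) for j in(-1,1)])@np.array([[np.cos(a),np.sin(a)],[-np.sin(a),np.cos(a)]])+[cx,cy]
    q=proj(np.vstack([np.c_[e,np.full(4,z)] for z in(0,.032)]),c); print("pred bbox",q.min(0),q.max(0)-q.min(0))
    print("pred roll centre px scene",proj([[.6251+.0012,-.0992+.091,p[2]-.0078]],c))
```

```text
pile corners [ 0.5777  0.0351  0.6902 -0.0015  0.6757 -0.0472  0.5621 -0.0155] centre [ 0.6264 -0.0073  0.032 ] [0.1183 0.0479 0.1179]
roll X [[ 0.6244 -0.0114  0.1447]] roll bottom ~ 0.11039999999999998 air 0.07839999999999998
pile bbox scene (345, 217, 31, 34)
pred bbox [343.7319 215.2069] [33.5026 37.9332]
pred roll centre px scene [[362.4372 208.3072]]
```

```bash
python3 -m crank '{"dp":[[0,-0.1,0],[0,-0.1,0],[0,0,0],[0,0,0],[0,0,0],[0,0,0],[0,0,0],[0,0,0]],"delta_rot":[[0,0,0],[0,0,0],[0,0,0],[0,0,0],[0,0,0],[0,0,0],[0,0,0],[0,0,0]]}'
python3 - <<'E'
from h import *
a=cv2.resize(cv2.imread("pics/w9.png")[90:250,440:640],None,fx=3,fy=3,interpolation=cv2.INTER_CUBIC)
b=cv2.resize(cv2.imread("pics/s14.png")[205:260,335:385],None,fx=8,fy=8,interpolation=cv2.INTER_CUBIC)
cv2.imwrite("pics/za.png",a);cv2.imwrite("pics/zb.png",b)
E
```

```text
time: 24.2
position: [0.6251, -0.0973, 0.1352]
tool_rot: [3.141, 0.02, -0.0]
ft_force: [0.8, -0.8, -1.2]
grip_width: 0.528
```

View pics/za.png

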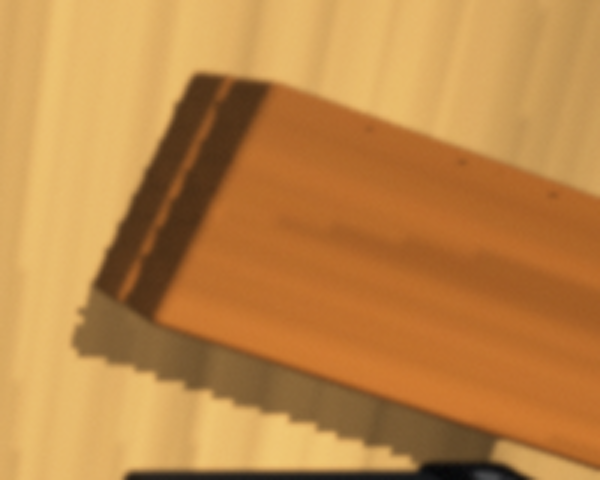

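View pics/zb.png

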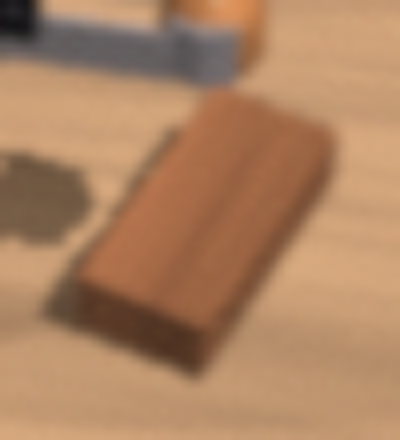

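Run:
```python
from h import *
im,c=load("w9"); n=0
# face-normal profile: end face direction in image; sample along board-axis line through the near end
a=np.radians(-17.2); ax=np.array([np.cos(a),np.sin(a)]); ay=np.array([-np.sin(a),np.cos(a)]); ctr=np.array([.6253,-.0078])
from scipy.ndimage import map_coordinates
for v in (-.015,-.008,0,.008,.015):
    s=np.linspace(-.085,-.040,181)   # along axis, on plane z=.016
    P=np.c_[ctr+s[:,None]*ax+v*ay,np.full(len(s),.016)]
    q=proj(P,c); g=map_coordinates(im[:,:,2].astype(float),[q[:,1],q[:,0]],order=1)
    print(v,[(round(x*1000,1),int(y)) for x,y in zip(s[::4],g[::4])][3:36])
```

```text
-0.015 [(np.float64(-82.0), 231), (np.float64(-81.0), 232), (np.float64(-80.0), 232), (np.float64(-79.0), 231), (np.float64(-78.0), 230), (np.float64(-77.0), 229), (np.float64(-76.0), 229), (np.float64(-75.0), 230), (np.float64(-74.0), 232), (np.float64(-73.0), 231), (np.float64(-72.0), 231), (np.float64(-71.0), 231), (np.float64(-70.0), 231), (np.float64(-69.0), 228), (np.float64(-68.0), 201), (np.float64(-67.0), 136), (np.float64(-66.0), 89), (np.float64(-65.0), 82), (np.float64(-64.0), 82), (np.float64(-63.0), 85), (np.float64(-62.0), 86), (np.float64(-61.0), 97), (np.float64(-60.0), 117), (np.float64(-59.0), 119), (np.float64(-58.0), 98), (np.float64(-57.0), 81), (np.float64(-56.0), 79), (np.float64(-55.0), 80), (np.float64(-54.0), 80), (np.float64(-53.0), 80), (np.float64(-52.0), 82), (np.float64(-51.0), 89), (np.float64(-50.0), 118)]
-0.008 [(np.float64(-82.0), 232), (np.float64(-81.0), 230), (np.float64(-80.0), 230), (np.float64(-79.0), 229), (np.float64(-78.0), 230), (np.float64(-77.0), 230), (np.float64(-76.0), 231), (np.float64(-75.0), 232), (np.float64(-74.0), 232), (np.fl
[... 2455 characters left out ...]
7.0), 230), (np.float64(-76.0), 227), (np.float64(-75.0), 225), (np.float64(-74.0), 223), (np.float64(-73.0), 222), (np.float64(-72.0), 222), (np.float64(-71.0), 224), (np.float64(-70.0), 228), (np.float64(-69.0), 230), (np.float64(-68.0), 210), (np.float64(-67.0), 145), (np.float64(-66.0), 89), (np.float64(-65.0), 81), (np.float64(-64.0), 81), (np.float64(-63.0), 83), (np.float64(-62.0), 84), (np.float64(-61.0), 95), (np.float64(-60.0), 125), (np.float64(-59.0), 140), (np.float64(-58.0), 117), (np.float64(-57.0), 86), (np.float64(-56.0), 79), (np.float64(-55.0), 78), (np.float64(-54.0), 80), (np.float64(-53.0), 82), (np.float64(-52.0), 83), (np.float64(-51.0), 89), (np.float64(-50.0), 115)]
```

Run:
```python
from h import *
p,Rm,s=tcp(); print(p,s["time"],s["grip_width"]*87)
print(ctrl.close_job())
```

```text
[ 0.6251 -0.0973  0.1352] 24.2 45.9036782976379
the job is handed in; nothing more can be done
None
```

I stacked board B on board A, let go, gripped the steel tongs and closed them on the roll. The job is handed in at 24.2 s with the roll held over the middle of the pile.

**Roll:** the fingers stand 45.9 mm apart, which matches the tongs being closed on the roll. The roll centre is within about 3 mm of the pile's centre, with about 78 mm of air. Both come from camera casts and the tool height. In the scene view the roll appeared about 3 pixels higher than I predicted; I did not resolve that. I then nudged it 2 mm towards the centre and took no new picture.

**Stack:** the long sides are flush, because I squeezed both boards together after placing. At the end nearest the robot, the lower board sticks out by an estimated 1 to 1.4 mm, part of which may be its rounded edge. I noticed this only once the roll was in the tongs, so I left it.

**Forces and surroundings:** the wrist force readings I took stayed at a few newtons. In the last pictures, the things in view besides the boards, tongs and roll looked undisturbed. The beer and PET bottles were outside the close-ups I viewed, so I did not check them there.

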